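# Check-weigh a carton of clamps on the packing bench balance

### The job

A 300 g carton of clamps stands on one pan of the balance. Stand the 200 g and the 100 g steel weights (the middle-sized and the smallest of the three) upright on the empty pan, setting each down gently, so that the beam comes level against the carton.

Things in the scene. Friction and masses are not known exactly. Their poses are not given: they have to be found in the camera images.
- beam (a joint): Beam angle of the grey two-pan balance, rad: 0 level, positive = empty pan higher than the carton's. Range -0.15 to 0.15; starts at about +0.15. A difference of 100 g sends it to a stop; with 300 g on both pans it settles within 0.03 of level in 2 s. 260 mm between pan centres; between them a post 56 mm wide (along the beam), 130 mm high. Carton 85 x 85 x 60 mm high.
- empty_pan (a point): Centre of the empty round steel pan's flat floor (126 mm across; flared rim 146 mm across, 5 mm above it). z up, y along the beam away from the middle post, x across the beam. The pan stays horizontal; its floor is about 108 mm above the bench at the start, sinking to 89 mm once 300 g are on. The weights fit side by side, 28 mm either side of the centre along x; position does not affect the beam.
- weight_200: Plain steel 200 g weight, the middle-sized of three: upright cylinder 32 mm across, 32 mm high, with a knob 17 mm across on top, 48 mm high in all. Origin: centre of its underside; z up its axis. Grip the cylinder's sides from above.
- weight_100: Plain steel 100 g weight, the smallest of three: upright cylinder 24 mm across, 28 mm high, with a knob 13 mm across on top, 44 mm high in all. Origin: centre of its underside; z up its axis. Grip the cylinder's sides from above. The third weight, not needed, is 44 mm across and 58 mm high. The three stand in any order at the robot's left, at least 90 mm apart.

How it is judged (in metres and radians):
At the end, for the whole second after the job is handed in: The 200 g and the 100 g weight both stand upright (within 0.2 rad) on the floor of the pan that was empty, each within 60 mm of its centre, at rest, and the beam is at rest within 0.06 rad of level (horizontal distance between each of weight_200, weight_100 and empty_pan below 0.06 m and z of weight_200 in the frame of empty_pan between -0.006 and 0.012 m and angle between each of weight_200, weight_100's own z axis and vertical below 0.2 rad and linear speed of each of weight_200, weight_100 below 0.03 m/s and z of weight_100 in the frame of empty_pan between -0.006 and 0.012 m and value of joint beam between -0.06 and 0.06 rad and velocity of joint beam between -0.05 and 0.05 rad/s); the robot touches nothing.
It fails at once if the 200 g weight is dropped onto the pan (falls from more than about 3 cm) (horizontal distance between weight_200 and empty_pan below 0.07 m and z of weight_200 in the frame of empty_pan between -0.01 and 0.03 m and linear speed of weight_200 above 0.75 m/s).
It fails at once if the 100 g weight is dropped onto the pan (falls from more than about 3 cm) (horizontal distance between weight_100 and empty_pan below 0.07 m and z of weight_100 in the frame of empty_pan between -0.01 and 0.03 m and linear speed of weight_100 above 0.75 m/s).
It also fails if it takes over 58 s, if anything falls off the work surface, if the arm or the gripper's body presses on something with over 40 N, if the wrist force passes 120 N, or if a joint passes its speed limit or range.

### The arm

A 6-joint arm with a two-finger parallel gripper is mounted at the origin on the work surface. World frame = base frame: x ahead of the robot, y to its left, z up, the work surface at z = 0. Lengths are in m, angles in degrees, forces in N, time in s.
With the tool pointing down it reaches from about 0.325 to 0.85 m from the base axis. Payload 15.5 kg.
Tool frame: the origin (TCP) lies at the very end of the fingers, on their centre line; the grasp point (between the pads) lies arm.grip_depth behind it (arm.grip_depth is the distance from the TCP to the grasp point, in m); z points along the fingers, y is the line along which they close (so a half turn about z gives the same grasp; the last joint's range is limited). The gripper opens to 91 mm and grips with 3 to 60 N. Pads are 32 mm wide; open, the fingers measure 118 mm over their backs; the gripper's body (76 mm by 178 mm) begins 60 mm behind the grasp point.
Start: joints at [-75.029, 28.281, 77.091, -0, 74.628, -5.472], TCP at [0.218, -0.586, 0.214] pointing down, gripper open.
Joint ranges: [-166.48, 166.48], [-47.26, 123.95], [12.59, 153.08], [-70.14, 250.14], [6.76, 159.57], [-176.63, 176.63]. Speed limits (degrees/s): [108.29, 108.29, 147.25, 172.46, 172.46, 172.46].

### API

Orientations are given as a 3x3 rotation matrix whose columns are the frame's x, y, z axes.
In Python, from rig import arm gives the robot as it stands. Calls block until the motion is done:
- arm.move_to(position, orientation): joint-space move of the TCP to a pose.
- arm.move_l(position, orientation=None, feed=0.15): straight line of the TCP; orientation=None keeps the orientation; feed is the mean speed in m/s.
- arm.move_joints(angles): joint-space move.
- arm.grip(opening): finger opening in m; the grip force is fixed at half the most; returns when the fingers have stopped.
- arm.sleep(seconds).
- arm.solve_ik(position, orientation): joint angles nearest the present ones, or None.
- arm.snapshot(name): name is "scene" or "top" or "wrist"; returns the picture (420x560x3 uint8, red, green, blue); there is no depth.
- arm.get_calibration(name): a dict with "intrinsics" (3x3 intrinsics, pixels), "k1" (the pictures are not rectified: a ray, as slopes to the right and down, at radius r is drawn at 1 + k1 r^2 times it, then the intrinsics apply), "cam_to_world" (4x4, takes a point from camera to world coordinates). Camera axes: x right, y down, z forward; pixel columns grow to the right and rows downward; lengths in m; the calibration is good to about 2 mm. A picture is of the moment at which its call begins: read the wrist's pose just before it. get_calibration takes no time and is no camera call; for the wrist camera it gives the pose at the moment of the call.
A pose or a line that the arm cannot do raises arm.Unreachable and nothing moves.
- arm.sign_off(): hands the job in; it is judged then, once.
Readings, each from a call of its own:
- arm.current_t(): time.
- arm.current_joint_positions(): joint angles.
- arm.current_dq(): joint speeds.
- arm.current_tau(): joint torques, N m.
- arm.current_ee_pos(): TCP position.
- arm.current_tool_rot(): TCP orientation.
- arm.current_force(): force on the tool from outside, world axes, zero at the start.
- arm.current_torque(): the same for the moment, N m.
- arm.current_width(): finger opening in m.
- arm.current_grasp_force(): force on a finger pad.
Only numpy, scipy, OpenCV 4.12 (cv2) and the standard library are available. Lean on these libraries where they do the work, as an engineer would, in place of code of your own. Each camera call takes 0.05 s, during which the arm holds its last target. There are 200 camera calls.

## Working session

There is one attempt and no reset: what is moved stays moved. The work goes in short steps, each a Python script; the robot and the scene stay as the last script left them, time stands still between calls to the robot, and variables do not carry over. Pictures are saved under pics/ and viewed, at most 10 in all, crops included, and the job is handed in when it is done.

```bash
mkdir -p pics; cat > h.py <<'E'
import numpy as np, cv2
from rig import arm
def ray(cal,uv):
    K=np.array(cal["intrinsics"],float);T=np.array(cal["cam_to_world"],float)
    p=cv2.undistortPoints(np.array([[uv]],float),K,np.array([cal["k1"],0,0,0,0.]))[0,0]
    return T[:3,3],T[:3,:3]@np.array([p[0],p[1],1])
def onplane(cal,uv,z):
    o,d=ray(cal,uv);return o+d*(z-o[2])/d[2]
def proj(cal,P):
    K=np.array(cal["intrinsics"],float);T=np.linalg.inv(np.array(cal["cam_to_world"],float))
    p=T[:3,:3]@np.array(P,float)+T[:3,3]
    return cv2.projectPoints(p.reshape(1,1,3),np.zeros(3),np.zeros(3),K,np.array([cal["k1"],0,0,0,0.]))[0].ravel()
def save(img,n): cv2.imwrite(f"pics/{n}.png",cv2.cvtColor(np.asarray(img),cv2.COLOR_RGB2BGR))
E
python3 - <<'E'
from h import *
for n in("scene","top"):
    save(arm.snapshot(n),n+"0"); c=arm.get_calibration(n); print(n,np.round(c["cam_to_world"],3).tolist(),c["intrinsics"],c["k1"])
print(arm.grip_depth,arm.current_t(),np.round(arm.current_tool_rot(),3).tolist())
E
```

```text
scene [[-0.391, 0.637, -0.664, 1.015], [0.92, 0.255, -0.297, 0.323], [-0.02, -0.728, -0.686, 0.61], [0.0, 0.0, 0.0, 1.0]] [[464.9500199    0.         285.10375213]
 [  0.         464.9500199  212.57975963]
 [  0.           0.           1.        ]] 0.018849751059053423
top [[-0.019, -0.992, 0.124, 0.387], [-1.0, 0.019, 0.001, 0.128], [-0.004, -0.124, -0.992, 1.11], [0.0, 0.0, 0.0, 1.0]] [[503.31749258   0.         287.4039041 ]
 [  0.         503.31749258 204.18318201]
 [  0.           0.           1.        ]] -0.17670923172766184
0.0188 0.1 [[0.937, 0.349, -0.0], [0.349, -0.937, 0.001], [0.0, -0.001, -1.0]]
```

View pics/top0.png

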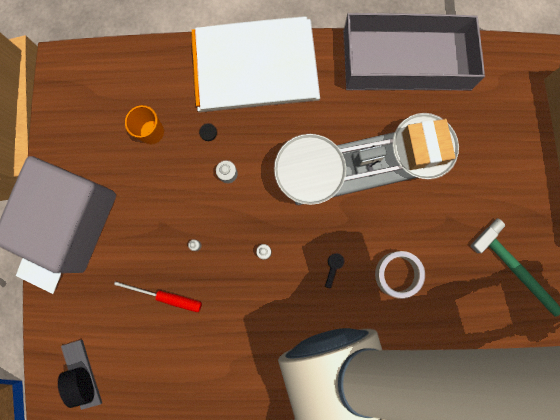

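View pics/scene0.png

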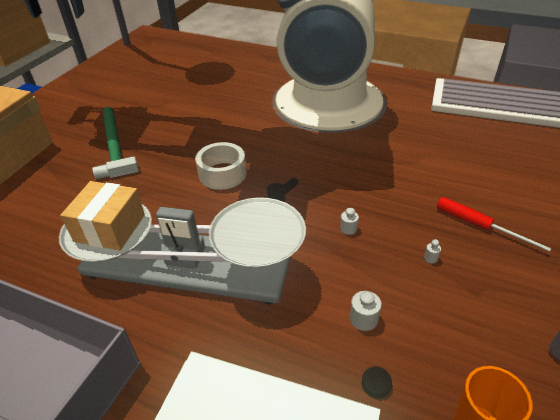

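The top view shows the empty pan at (310,169), carton pan at (426,146), and weights at (226,171) large, (263,252) medium and (194,245) small. The scene view agrees: medium (349,221), small (433,252), large (366,311).

```bash
cat > m.py <<'E'
from h import *
def blobs(img,lo=120,sat=60):
    hsv=cv2.cvtColor(img,cv2.COLOR_RGB2HSV)
    m=((hsv[...,1]<sat)&(hsv[...,2]>lo)).astype(np.uint8)
    m=cv2.morphologyEx(m,cv2.MORPH_CLOSE,np.ones((3,3),np.uint8))
    return cv2.findContours(m,cv2.RETR_EXTERNAL,cv2.CHAIN_APPROX_NONE)[0]
E
python3 - <<'E'
from m import *
res={}
for n,g in(("top",{"L":(226,171),"S":(194,245),"M":(263,252),"pan":(310,169),"cpan":(426,146)}),("scene",{"L":(366,311),"S":(433,252),"M":(349,221),"pan":(258,232)})):
    img=cv2.imread(f"pics/{n}0.png")[...,::-1].copy();cal=arm.get_calibration(n);cs=blobs(img)
    for k,p in g.items():
        c=[c for c in cs if cv2.pointPolygonTest(c,p,True)>-4 and cv2.contourArea(c)>20]
        if not c: print(n,k,None);continue
        c=max(c,key=cv2.contourArea);b=cv2.boundingRect(c);(u,v),r=cv2.minEnclosingCircle(c)
        z={"L":.029,"M":.024,"S":.022,"pan":.113,"cpan":.075}[k]
        print(n,k,b,round(u,1),round(v,1),round(r,1),np.round(onplane(cal,(u,v),z),4))
E
```

```text
top L (216, 161, 20, 19) 225.5 170.3 10.0 [0.5997 0.2638 0.029 ]
top S (188, 240, 12, 11) 193.5 244.5 5.7 [0.4387 0.3353 0.022 ]
top M (256, 244, 15, 15) 263.5 251.4 7.5 [0.4215 0.1829 0.024 ]
top pan (274, 113, 185, 92) 366.2 158.8 93.2 [ 0.6016 -0.0322  0.113 ]
top cpan (274, 113, 185, 92) 366.2 158.8 93.2 [ 0.6097 -0.0383  0.075 ]
scene L (352, 291, 29, 25) 366.0 303.0 14.9 [0.5895 0.2616 0.029 ]
scene S (427, 239, 14, 15) 433.8 246.2 7.3 [0.4285 0.3347 0.022 ]
scene M (341, 208, 18, 15) 349.5 216.3 8.7 [0.4132 0.1816 0.024 ]
scene pan (59, 183, 247, 95) 182.0 234.5 123.3 [ 0.6348 -0.0165  0.113 ]
```

```bash
cat >> m.py <<'E'
def R(ydir):
    y=np.array([ydir[0],ydir[1],0.]);y/=np.linalg.norm(y);z=np.array([0,0,-1.]);return np.c_[np.cross(y,z),y,z]
E
python3 - <<'E'
from m import *
img=cv2.imread("pics/top0.png")[...,::-1].copy();cal=arm.get_calibration("top")
c=max([c for c in blobs(img) if cv2.pointPolygonTest(c,(310,169),True)>-4],key=cv2.contourArea)[:,0]
def fit(sel,z):
    P=np.array([onplane(cal,p,z)[:2] for p in c[sel].astype(float)])
    for _ in range(4):
        A=np.c_[2*P,np.ones(len(P))];s=np.linalg.lstsq(A,(P**2).sum(1),rcond=None)[0];r=np.sqrt(s[2]+s[:2]@s[:2])
        e=abs(np.linalg.norm(P-s[:2],axis=1)-r);P=P[e<max(.003,np.median(e)*2)]
    return s[:2],r,len(P)
pan,r,n=fit(c[:,0]<325,.113);print(pan,r,n)
cp,r2,n2=fit((c[:,0]>400),.075);print(cp,r2,n2,np.linalg.norm(pan-cp))
d=pan-cp;d/=np.linalg.norm(d);np.savez("bal.npz",pan=pan,d=d);print("d",d)
for s in(1,-1):
    for p in((.4215,.1829,.25),(.4387,.3353,.25),(*pan,.25)):
        q=arm.solve_ik(p,R(s*d));print(s,None if q is None else np.round(q,0))
E
```

```text
[0.58364979 0.08327057] 0.0715468230597336 132
[ 0.63767523 -0.16789308] 0.07163015916949815 144 0.2569084054666486
d [-0.21029066  0.97763891]
1 [ 16.  13.  96.  -0.  71. -86.]
1 [ 31.  20.  85.  -0.  75. -71.]
1 [   2.   24.   79.   -0.   77. -100.]
-1 [16. 13. 96. -0. 71. 94.]
-1 [ 31.  20.  85.  -0.  75. 109.]
-1 [ 2. 24. 79. -0. 77. 80.]
```

Rim radius 71.5 mm (expected 73) and pan spacing 257 mm (expected 260·cos 0.15 = 257) fit. I'm moving above the 200 g weight for a close look.

```bash
python3 - <<'E'
from m import *
b=np.load("bal.npz");Rt=R(b["d"])
arm.move_to([.4215,.1829,.20],Rt)
cal=arm.get_calibration("wrist");img=arm.snapshot("wrist");save(img,"w1")
print(arm.current_t(),np.round(cal["cam_to_world"],3).tolist(),proj(cal,(.4215,.1829,.024)),proj(cal,(.4387,.3353,.022)))
for c in blobs(img):
    if cv2.contourArea(c)>150:
        (u,v),r=cv2.minEnclosingCircle(c);print(cv2.boundingRect(c),np.round(onplane(cal,(u,v),.024),4))
E
```

```text
2.95 [[-0.21, 0.935, 0.287, 0.339], [0.978, 0.2, 0.061, 0.164], [-0.0, 0.293, -0.956, 0.372], [0.0, 0.0, 0.0, 1.0]] [288.59903138 192.31568422] [420.80427632 235.28186858]
(304, 336, 38, 33) [0.6058 0.2628 0.024 ]
(102, 309, 371, 78) [0.5765 0.2144 0.024 ]
(0, 259, 164, 43) [ 0.5629 -0.0303  0.024 ]
(404, 218, 29, 28) [0.4349 0.3311 0.024 ]
(273, 173, 31, 36) [0.4197 0.1819 0.024 ]
(526, 154, 34, 27) [0.3383 0.4405 0.024 ]
(0, 23, 73, 110) [ 0.362  -0.1037  0.024 ]
```

View pics/w1.png

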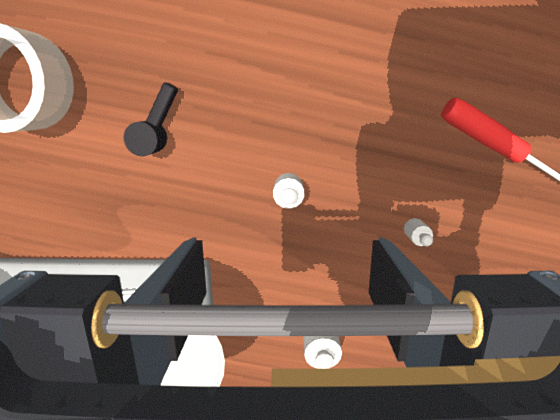

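The wrist view shows the 200 g weight at (288,192) and the 100 g at (419,232), clear of the fingers. Positions agree to about 2 mm, so I'll grasp.

```bash
cat >> m.py <<'E'
b=np.load("bal.npz");d=b["d"];pan=b["pan"];Rt=R(d);xd=np.array([-d[1],d[0]])*-1
def pick(p):
    arm.grip(.07);arm.move_to([*p,.12],Rt);arm.move_l([*p,.006],feed=.1);arm.grip(0)
    print("w",arm.current_width(),arm.current_grasp_force());arm.move_l([*p,.22],feed=.2)
    print("w",arm.current_width(),arm.current_t())
def above(t):
    arm.move_to([*t,.22],Rt);arm.move_l([*t,.130],feed=.15);arm.sleep(.3)
    print("F",arm.current_force(),arm.current_t())
E
python3 - <<'E'
from m import *
pick((.4205,.182));t=pan+.028*xd;print(xd,t);above(t)
save(arm.snapshot("scene"),"s1")
f0=arm.current_force()[2];z=.122
while z>.106:
    arm.move_l([*t,z],feed=.05);arm.sleep(.1);f=arm.current_force()[2]-f0;print(round(z,4),round(f,2),end="; ")
    if f>1.2: break
    z-=.002
print(arm.current_t());save(arm.snapshot("scene"),"s2")
E
```

```text
w 0.031112754453876908 30.000401744619012
w 0.03107243007120263 7.075
[0.97763891 0.21029066] [0.61102368 0.08915871]
F [ 0.72719304 -0.34150494 -0.78293395] 8.9833
0.122 0.24; 0.12 -0.07; 0.118 -0.54; 0.116 0.38; 0.114 2.86; 10.8417
```

View pics/s2.png

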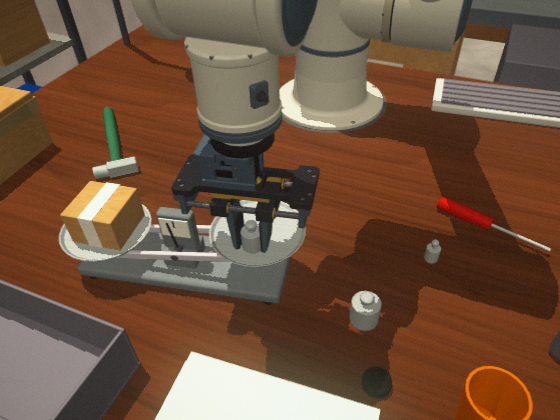

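The 200 g weight is on the pan floor at about (251,237), held between the fingers with contact sensed. I'll release it and fetch the 100 g.

```bash
python3 - <<'E'
from m import *
t=arm.current_ee_pos()[:2]
arm.grip(.05);arm.move_l([*t,.23],feed=.2)
pick((.437,.333));t=pan-.028*xd;above(t)
save(arm.snapshot("scene"),"s3")
f0=arm.current_force()[2];z=.120
while z>.097:
    arm.move_l([*t,z],feed=.05);arm.sleep(.1);f=arm.current_force()[2]-f0;print(round(z,4),round(f,2),end="; ")
    if f>4: break
    z-=.002
print(arm.current_t());save(arm.snapshot("scene"),"s4")
E
```

```text
w 0.02337172641835606 30.000132385175675
w 0.023555337648585386 17.125
F [-0.47643939 -0.06561486 -0.8194589 ] 19.2667
0.12 0.11; 0.118 -0.02; 0.116 0.19; 0.114 0.2; 0.112 -0.06; 0.11 0.41; 0.108 0.89; 0.106 0.08; 0.104 -0.15; 0.102 -0.15; 0.1 -0.03; 0.098 0.53; 23.6167
```

View pics/s4.png

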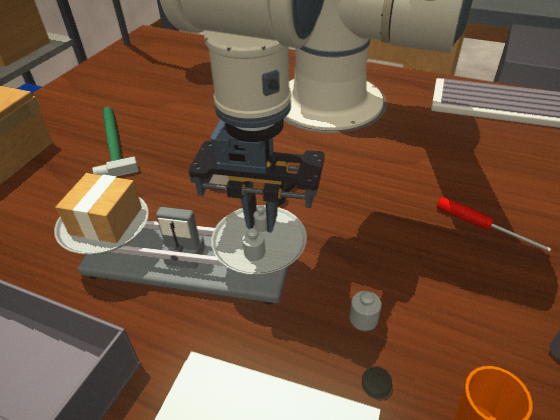

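The beam has come down nearly level, with the 100 g weight on the pan behind the 200 g at (254,243). I'll release and check.

```bash
python3 - <<'E'
from m import *
t=arm.current_ee_pos()[:2]
arm.move_l([*t,.0955],feed=.03);arm.sleep(.2)
arm.grip(.045);arm.move_l([*t,.25],feed=.15);arm.move_to([.437,.333,.30],Rt);arm.sleep(2)
a=arm.snapshot("scene");save(np.hstack([a[150:300,20:340]]).repeat(2,0).repeat(2,1),"s5");print(arm.current_t())
E
```

```text
28.9917
```

View pics/s5.png

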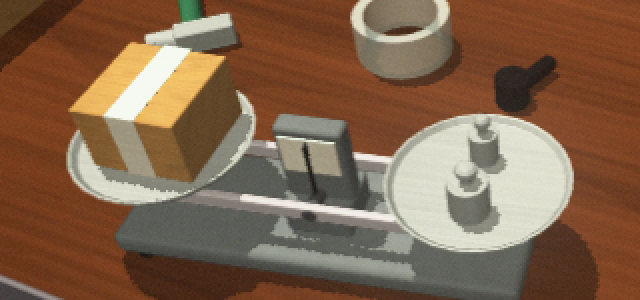

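Both weights stand upright in the pan (crop 468,195 and 483,143), and the pointer is centred on its scale (310,170), so the beam is level.

```bash
python3 -c "
from rig import arm
print(arm.sign_off())"
```

```text
the job is handed in; nothing more can be done
None
```

The 200 g and 100 g weights stand upright on the formerly empty pan, the beam looked level in the last picture, and the job was handed in at about 29 s of the 58 s allowed; no verdict came back.

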